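# Knock the reference cartridge out of its well and seat it on the counting stage

## Task

The yellow hexagonal reference cartridge is held fast in its storage well. Pull the red knob all the way up so that the knockout rod pushes the cartridge up out of the well; then take the cartridge and set it in the hexagonal recess of the counting stage, turning it until it drops fully home and stands upright. Do not drop it, leave the other things on the bench where they are, and let go at the end.

Things in the scene. Friction and masses are not known exactly. Their poses are not given: they have to be found in the camera images.
- well: Storage well, fixed: beige upright hexagonal nest, 98 mm across flats, rim 148 mm above the bench, on four legs over a round base plate (diameter 124 mm). Origin: centre of its underside on the bench, z up; two opposite corners along +x and -x, flats facing +y and -y. The red knob's stem stands beside it on its -x side.
- well_mouth (a point): Centre of the well's mouth, level with its rim (148 mm above the bench); axes as the well's. Cavity: hexagonal like the outside, 58 mm across flats, 70 mm deep, with a 24 mm hole in its floor for the rod. Two sprung rubber pads in the +y and -y walls, 13 mm below the rim, grip the cartridge with about 3 N each.
- rod (a joint): Height of the knockout rod, m: 0 down (start), 0.050 fully up (end stop). Steel rod, diameter 16 mm, on the well's axis, rising through the hole in the cavity floor; a cross-arm under the well joins it to an upright stem beside the well. Stiff: raising it takes 15 to 20 N; it stays where it is left. Fully up, the cartridge stands 50 mm above the rim, still held by the well.
- rod_grip (a point): Grip point on the axis of the rod's upright stem, 105 mm from the well's axis in the well's -x direction, 132 mm above the bench when the rod is down; it rises with the rod. Stem: steel bar 14 mm square, faces along the well's x and y. The red round knob on it (diameter 34 mm, 14 mm thick) has its underside 18 mm and its top 32 mm above this point.
- cart_center (a point): Centre of the cartridge (half-way up), loose: upright hexagonal prism, 56 mm across flats, 70 mm tall, yellow with a blue top, 0.28 to 0.44 kg; its lowest 4 mm is 52 mm across flats. z up along its axis, corners along +x and -x, flats facing +y and -y and every 60 degrees. At the start it is fully down in the well, aligned with it, its top level with the rim.
- stage_seat (a point): Centre of the recess floor of the counting stage, fixed: low beige hexagonal block, 104 mm across flats, top 36 mm above the bench. Recess: hexagonal, 59.5 mm across flats, 22 mm deep, floor 14 mm above the bench; z up, corners along +x and -x. The cartridge fits in six positions; fully home its centre is 35 mm above this point, resting on the rim 57 mm.
- jar_a: Bystander: sample jar, diameter 68 mm, 75 mm tall, white cap; origin at the centre of its underside.
- jar_b: Bystander: sample jar, diameter 68 mm, 75 mm tall, blue cap; origin at the centre of its underside.
- beaker: Bystander: clear open beaker, diameter 72 mm, 90 mm tall; origin at the centre of its underside.
- mug: Bystander: blue mug, diameter 80 mm, 90 mm tall; origin at the centre of its underside.
- tape: Bystander: roll of yellow tape lying flat, diameter 72 mm, 22 mm tall; origin at the centre of its underside.
- screwdriver: Bystander: screwdriver lying on the bench nearer the robot; origin at its underside, handle towards its -x.
- mouse: Bystander: black computer mouse, diameter 56 mm, 32 mm tall, on a dark mat; origin at the centre of its underside.
- cart: The same cartridge as cart_center; this origin is the centre of its underside, 35 mm below.

How it is judged:
By the outcome, as a careful person would: the job done as asked, in the order asked, and still so for the second after the job is handed in, with the robot touching nothing.
It also fails if it takes over 64 s, if anything falls off the work surface, if the arm or the gripper's body presses on something with over 40 N, if the wrist force passes 120 N, or if a joint passes its speed limit or range.

## Robot

A 6-joint arm with a two-finger parallel gripper is mounted at the origin on the work surface. World frame = base frame: x ahead of the robot, y to its left, z up, the work surface at z = 0. Lengths are in mm, angles in rad, forces in N, time in s.
With the tool pointing down it reaches from about 400 to 925 mm from the base axis. Payload 12.5 kg.
Tool frame: the origin (TCP) lies at the very end of the fingers, on their centre line; the grasp point (between the pads) lies 19 mm behind it; z points along the fingers, y is the line along which they close (so a half turn about z gives the same grasp; the last joint's range is limited). The gripper opens to 95 mm and grips with 3 to 60 N. Pads are 20 mm wide; open, the fingers measure 119 mm over their backs; the gripper's body (75 mm by 180 mm) begins 59 mm behind the grasp point.
Start: joints at [-1.343, 0.491, 1.559, -0, 1.092, -0.106], TCP at [204.796, -590.513, 214.661] pointing down, gripper open.
Joint ranges: [-3.1, 3.1], [-0.84, 2.19], [0.05, 2.79], [-1.13, 4.28], [0.06, 2.93], [-2.69, 2.69]. Speed limits (rad/s): [2.22, 2.22, 2.79, 3.14, 3.14, 3.14].

## Interface

Orientations are given as [roll, pitch, yaw] about the fixed x, y, z axes, in that order (R = Rz(yaw) Ry(pitch) Rx(roll)).
In Python, from cell import env gives the robot as it stands.
- The arm moves only by the tool servo_tool, never from a script. Its argument "series" is a list of rows, each a list of 6 numbers: the shift along the tool's x, y, z in cm, then the turn, a rotation vector about the tool's x, y, z in degrees. A call has 1 to 12 rows; each row shifts and turns the commanded pose from where the row before left it, along the tool's axes as they then stand; what a row does not reach is not made up. A row lasts 1/12 s, in which the tool goes at most 41.7 mm and 7.16 degrees, less where a joint would pass 70% of its speed; a pose out of reach is approached as far as the arm can. A call is refused whole if a number of a shift passes 4.17 or a number of a turn 7.16, either way. A call with a gripper value outside its range is refused whole. "hand" is the opening in per cent of the stroke, from 0 (shut) to 100 (fully open), set as the call begins (left out, the last holds). The fingers move at their own pace and stop on an object; the grip force is fixed at half the most. Time passes only in rows, so rows that do not move let the fingers close. It gives the time, the measured TCP pose, the force and the opening at its end, in the units of the state.
- env.get_state(): the state, without advancing time (a new reading comes with each control period).
- env.snapshot(name): name is "side" or "top" or "wrist"; returns (picture, depth): 420x560x3 uint8, red, green, blue; 420x560 float32, mm along the optical axis (not along the pixel's ray), 0 where there is no reading.
- env.camera_params(name): a dict with "fovy" (degrees; the focal length in pixels is half the picture's height over the tangent of half this angle, whatever the lens; pixels are square), "cx", "cy" (the principal point, pixels), "k1" (the pictures are not rectified: a ray, as slopes to the right and down, at radius r is drawn at 1 + k1 r^2 times it, then the intrinsics apply), "R" (3x3) and "t" (3): a world point X has camera coordinates R X + t. Camera axes: x right, y down, z forward; pixel columns grow to the right and rows downward; lengths in mm; the calibration is good to about 2 mm. A picture is of the moment at which its call begins: read the wrist's pose just before it. camera_params takes no time and is no camera call; for the wrist camera it gives the pose at the moment of the call.
- env.job_done(): hands the job in, once; it reports no verdict.
Trained networks look in the newest picture that a camera, given by its name, has taken for a name from the list of things; names that differ only in an ending like _2 or _b are one class to them, and where a whole thing is asked for, a point or a joint stands for the part that bears it (a point fixed in the world has none). Each returns a list of dicts, best first, with "conf" (0 to 1); they miss things now and then, are a little off and sometimes report something else, mostly with a low value. They report only what shows in the picture. A call takes as long as a camera call.
- env.find_in(camera, query): "rect" ([left, top, width, height] as shares, 0 to 1, of the picture: columns of its width, rows of its height, round what is visible of it).
- env.regions_of(camera, query): "mask" (420x560 bool, what is visible of it) and "rect" ([left, top, width, height] as shares, 0 to 1, of the picture: columns of its width, rows of its height, round what is visible of it).
- env.spot_point(camera, query): "xy" ([column, row] as shares, 0 to 1, of the picture: columns of its width, rows of its height: a listed point, or the origin of a listed thing).
The state is a dict: "clock": time; "qpos": joint angles; "joint_vel": joint speeds; "effort": joint torques, N m; "eef_pos": TCP position; "tcp_rot": TCP orientation; "contact_force": force on the tool from outside, world axes, zero at the start; "moment": the same for the moment, N m; "opening": finger opening in mm.
Only numpy, scipy, OpenCV 4.12 (cv2) and the standard library are available. Lean on these libraries where they do the work, as an engineer would, in place of code of your own. Each camera call takes 0.05 s, during which the arm holds its last target. There are 200 camera calls.

## Working session

There is one attempt and no reset: what is moved stays moved. The work goes in short steps, Python scripts to look and compute and a tool call to move; the robot and the scene stay as the last step left them, time stands still between calls to the robot, and variables do not carry over. Pictures are saved under pics/ and viewed, on a budget of 10 in all, crops included, one or two more only if the job needs it, and the job is handed in when it is done.

Besides the shell and the picture viewer there is one more tool, called after "Request:" as name([rows], argument=value, ...), one row to a line, values as JSON. servo_tool: Moves the arm, as the interface text tells. Its arguments: {"type":"object","properties":{"series":{"type":"array","items":{"type":"array","items":{"type":"number"}}},"hand":{"type":"number"}},"required":["series"]}

```bash
mkdir -p pics; ls
cat > h.py <<'E'
import numpy as np,cv2
from cell import env
def save(n,img): cv2.imwrite('pics/'+n,cv2.cvtColor(img,cv2.COLOR_RGB2BGR))
def cam(p):
    f=210/np.tan(np.radians(p['fovy'])/2); return f,p['cx'],p['cy'],p['k1'],np.array(p['R']),np.array(p['t'])
def ray(p,u,v):
    f,cx,cy,k1,R,t=cam(p); d=np.array([(u-cx)/f,(v-cy)/f]); s=d.copy()
    for _ in range(20): s=d/(1+k1*(s@s))
    return R.T@np.array([s[0],s[1],1]), -R.T@t
def at_z(p,u,v,z):
    d,o=ray(p,u,v); return o+d*(z-o[2])/d[2]
def at_depth(p,u,v,dep):
    d,o=ray(p,u,v); return o+d*dep
def cloud(p,D):
    f,cx,cy,k1,R,t=cam(p); v,u=np.mgrid[:D.shape[0],:D.shape[1]]
    d=np.stack([(u-cx)/f,(v-cy)/f],-1); s=d.copy()
    for _ in range(15): s=d/(1+k1*(s**2).sum(-1,keepdims=True))
    P=np.concatenate([s,np.ones(s.shape[:2]+(1,))],-1)*D[...,None]
    return (P-t)@R
def proj(p,X):
    f,cx,cy,k1,R,t=cam(p); c=R@np.array(X)+t; s=c[:2]/c[2]; s=s*(1+k1*(s@s)); return f*s[0]+cx,f*s[1]+cy
E
python3 - <<'E'
from h import *
st=env.get_state(); print(st)
Z={'well_mouth':148,'rod_grip':132,'cart_center':113,'stage_seat':14,'well':0,'jar_a':0,'jar_b':0,'beaker':0,'mug':0,'tape':0,'screwdriver':0,'mouse':0}
for c in ['top','side']:
    I,D=env.snapshot(c); p=env.camera_params(c); save(c+'0.png',I); np.save(c+'0.npy',D)
    print(c,p['fovy'],-np.array(p['R']).T@p['t'])
    for q,z in Z.items():
        if c=='side' and q not in('well_mouth','rod_grip','stage_seat','well'): continue
        for r in env.spot_point(c,q)[:2]:
            u,v=r['xy'][0]*560,r['xy'][1]*420
            print(q,round(r['conf'],2),int(u),int(v),at_z(p,u,v,z).round(0))
E
```

```text
pics
{'clock': 0.0, 'qpos': array([-1.34262270e+00,  4.91553888e-01,  1.55946147e+00,  1.01413884e-05,
        1.09168848e+00, -1.05641221e-01]), 'joint_vel': array([-0.00016801, -0.0016911 , -0.0011991 , -0.00087405,  0.00088746,
       -0.00114252]), 'effort': array([ 9.54221764e-05, -6.12648082e+01, -2.58189958e+01,  6.93845353e-02,
        4.82056872e-02, -4.76894411e-05]), 'eef_pos': array([ 204.72436656, -590.25804838,  214.06113236]), 'tcp_rot': array([-3.14048861e+00, -1.26112959e-04,  3.33810094e-01]), 'contact_force': array([ 0.61477488,  0.53621782, -0.23551671]), 'moment': array([-0.01507906, -0.00196872, -0.00330816]), 'opening': 95.21654442426679}
top 43.221684393092104 [ 262.73884995  -54.72462796 1732.70609671]
well_mouth 0.96 212 207 [551. 187. 148.]
rod_grip 0.52 205 243 [442. 208. 132.]
cart_center 0.51 216 208 [551. 181. 113.]
stage_seat 0.63 328 213 [ 550. -175.   14.]
well 0.96 219 215 [550. 185.   0.]
jar_a 0.66 263 158 [742.  41.   0.]
jar_a 0.59 308 157 [ 744. -113.    0.]
jar_b 0.66 263 158 [742.  41.   0.]
jar_b 0.59 308 157 [ 744. -113.    0.]
beaker 0.87 364 164 [ 716. -300.    0.]
mug 0.83 161 190 [637. 380.   0.]
tape 0.47 276 208 [571.  -2.   0.]
tape 0.42 414 206 [ 572. -458.    0.]
screwdriver 0.85 277 262 [392.  -6.   0.]
mouse 0.69 215 211 [564. 201.   0.]
mouse 0.5 416 208 [ 564. -465.    0.]
side 43.20425175480914 [  121.62182809 -1098.72923912  1141.85626722]
well_mouth 0.82 248 164 [553. 185. 148.]
well_mouth 0.43 350 242 [ 673. -254.  148.]
well 0.86 252 203 [549. 166.   0.]
well 0.7 366 290 [ 705. -311.    0.]
```

View pics/top0.png

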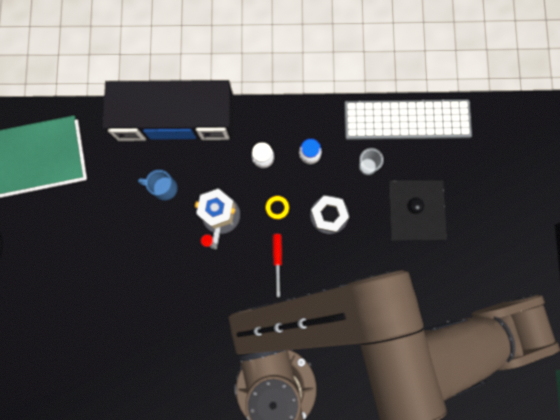

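View pics/side0.png

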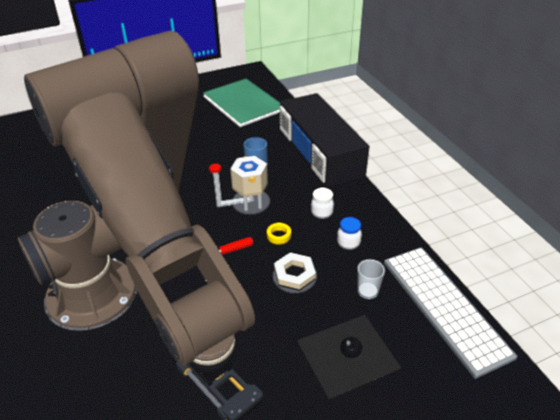

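Run:
```python
from h import *
for c in ['top','side']:
    p=env.camera_params(c); P=cloud(p,np.load(c+'0.npy'))
    def box(x0,x1,y0,y1,z0,z1):
        m=(P[...,0]>x0)&(P[...,0]<x1)&(P[...,1]>y0)&(P[...,1]<y1)&(P[...,2]>z0)&(P[...,2]<z1)
        return P[m]
    for n,b in {'well':(480,620,110,260,138,158),'knob':(410,480,150,260,155,175),'stage':(480,620,-250,-100,28,46)}.items():
        Q=box(*b); 
        if len(Q)<5: print(c,n,len(Q)); continue
        r=cv2.minAreaRect(Q[:,:2].astype(np.float32)); print(c,n,len(Q),Q.mean(0).round(1),Q.min(0).round(0),Q.max(0).round(0),cv2.minEnclosingCircle(Q[:,:2].astype(np.float32)))
        h=cv2.convexHull(Q[:,:2].astype(np.float32))[:,0]
        # fit hexagon orientation: support-function search
        best=min(((sum(max(0,1)*0 for _ in [0])+np.std([ (h@[np.cos(a+k*np.pi/3),np.sin(a+k*np.pi/3)]).max()-(Q[:,:2].mean(0)@[np.cos(a+k*np.pi/3),np.sin(a+k*np.pi/3)]) for k in range(6)])*0+np.mean([(h@[np.cos(a+k*np.pi/3),np.sin(a+k*np.pi/3)]).max()-(Q[:,:2].mean(0)@[np.cos(a+k*np.pi/3),np.sin(a+k*np.pi/3)]) for k in range(6)]),np.degrees(a)) for a in np.radians(np.arange(0,60,1))))
        print('  apothem, flat-normal deg',best)
```

```text
top well 947 [550.1 180.6 148.1] [496. 122. 138.] [605. 242. 158.] ((547.4484252929688, 181.98374938964844), 60.656951904296875)
  apothem, flat-normal deg (np.float64(53.579551720748505), np.float64(21.0))
top knob 112 [446.9 200.9 164.1] [431. 184. 157.] [464. 219. 174.] ((446.5620422363281, 201.50384521484375), 18.039249420166016)
  apothem, flat-normal deg (np.float64(16.900090839222642), np.float64(35.0))
top stage 599 [ 546.1 -177.3   36.2] [ 491. -236.   28.] [ 603. -119.   46.] ((546.4549560546875, -177.36038208007812), 59.49184036254883)
  apothem, flat-normal deg (np.float64(52.26939597131366), np.float64(48.00000000000001))
side well 582 [547.  172.  146.6] [495. 118. 138.] [604. 234. 154.] ((548.3408203125, 175.8084259033203), 58.835201263427734)
  apothem, flat-normal deg (np.float64(53.584433729115524), np.float64(20.0))
side knob 76 [445.4 192.7 162.2] [431. 175. 155.] [462. 215. 170.] ((449.2958984375, 195.06336975097656), 20.457590103149414)
  apothem, flat-normal deg (np.float64(17.47521783057294), np.float64(5.0))
side stage 683 [ 542.6 -182.5   34.7] [ 486. -242.   28.] [ 600. -120.   42.] ((542.9942016601562, -181.1717529296875), 62.635650634765625)
  apothem, flat-normal deg (np.float64(54.23026576067264), np.float64(48.00000000000001))
```

Request:
servo_tool([
  [2.9,-1.3,-0.97,0,0,0],
  [2.9,-1.3,-0.97,0,0,0],
  [2.9,-1.3,-0.97,0,0,0],
  [2.9,-1.3,-0.97,0,0,0],
  [2.9,-1.3,-0.97,0,0,0],
  [2.9,-1.3,-0.97,0,0,0],
  [2.9,-1.3,-0.97,0,0,0],
  [2.9,-1.3,-0.97,0,0,0],
  [2.9,-1.3,-0.97,0,0,0],
  [2.9,-1.3,-0.97,0,0,0],
  [2.9,-1.3,-0.97,0,0,0],
  [2.9,-1.3,-0.97,0,0,0],
], hand=100)

```text
clock: 1.9
eef_pos: [483.4, -327.8, 331.7]
tcp_rot: [3.141, -0.0, 0.334]
contact_force: [-0.4, -0.4, 0.3]
opening: 95.2
```

Request:
servo_tool([
  [0,0,0,0,0,5.8],
  [0,0,0,0,0,5.8],
  [0,0,0,0,0,5.8],
  [0,0,0,0,0,5.8],
  [0,0,0,0,0,5.8],
  [-0.87,-3.69,0,0,0,0],
  [-0.87,-3.69,0,0,0,0],
  [-0.87,-3.69,0,0,0,0],
  [-0.87,-3.69,0,0,0,0],
  [-0.87,-3.69,0,0,0,0],
  [-0.87,-3.69,0,0,0,0],
  [-0.87,-3.69,0,0,0,0],
])

```text
clock: 2.9
eef_pos: [466.2, -62.5, 331.2]
tcp_rot: [3.141, -0.0, -0.173]
contact_force: [0.8, -0.5, -0.1]
opening: 95.1
```

Request:
servo_tool([
  [-0.87,-3.69,0,0,0,0],
  [-0.87,-3.69,0,0,0,0],
  [-0.87,-3.69,0,0,0,0],
  [-0.87,-3.69,0,0,0,0],
  [-0.87,-3.69,0,0,0,0],
  [-0.87,-3.69,0,0,0,0],
  [-0.87,-3.69,0,0,0,0],
  [0,0,0,0,0,0],
  [0,0,0,0,0,0],
])

```text
clock: 3.65
eef_pos: [450.6, 202.3, 330.9]
tcp_rot: [3.141, 0.0, -0.169]
contact_force: [-0.4, -0.1, 0.3]
opening: 95.1
```

Run:
```python
from h import *
st=env.get_state(); print(st['clock'],st['eef_pos'],np.degrees(st['tcp_rot']),st['contact_force'])
p=env.camera_params('wrist'); I,D=env.snapshot('wrist'); save('w1.png',I); np.save('w1.npy',D)
print('cam',-p['R'].T@p['t'],p['R'][2])
P=cloud(p,D)
for q,z in {'well_mouth':148,'rod_grip':132,'cart_center':113}.items():
    for r in env.spot_point('wrist',q)[:2]:
        u,v=r['xy'][0]*560,r['xy'][1]*420; print(q,round(r['conf'],2),int(u),int(v),at_z(p,u,v,z).round(1))
for n,(x0,x1,y0,y1,z0,z1) in {'well':(480,620,110,260,142,154),'knob':(410,480,150,260,158,172)}.items():
    m=(P[...,0]>x0)&(P[...,0]<x1)&(P[...,1]>y0)&(P[...,1]<y1)&(P[...,2]>z0)&(P[...,2]<z1); Q=P[m]
    if len(Q)<9: print(n,len(Q)); continue
    print(n,len(Q),Q.mean(0).round(1),Q.min(0).round(1),Q.max(0).round(1),cv2.minEnclosingCircle(Q[:,:2].astype(np.float32)))
    for a in (15,18,20,22,25):
        print(a,[round(float(np.ptp(Q[:,:2]@[np.cos(b),np.sin(b)])),1) for b in np.radians([a,a+60,a+120])])
```

```text
3.65 [450.5865372  202.29355944 330.85013075] [ 1.79984434e+02  9.33059220e-03 -9.66853821e+00] [-0.35901624 -0.07151636  0.30152195]
cam [530.14498135 188.40336854 500.14518841] [-0.28484982  0.04785929 -0.95737666]
rod_grip 0.82 280 191 [448.2 195.5 132. ]
cart_center 0.76 281 103 [549.6 177.7 113. ]
well 7393 [551.1 178.9 147.2] [494.8 121.7 142. ] [604.5 237.6 150.3] ((547.512939453125, 179.6355743408203), 58.39675521850586)
15 [101.0, 116.7, 101.2]
18 [98.4, 116.6, 98.6]
20 [98.0, 116.6, 97.9]
22 [99.7, 116.6, 99.5]
25 [102.1, 116.5, 102.0]
knob 648 [447.6 198.4 162.8] [430.2 181.8 158. ] [463.2 214.8 165.1] ((446.6070861816406, 198.48272705078125), 16.848352432250977)
15 [32.7, 33.0, 33.2]
18 [32.5, 32.6, 33.3]
20 [32.3, 32.3, 33.4]
22 [32.2, 32.4, 33.4]
25 [32.3, 32.7, 33.4]
```

View pics/w1.png

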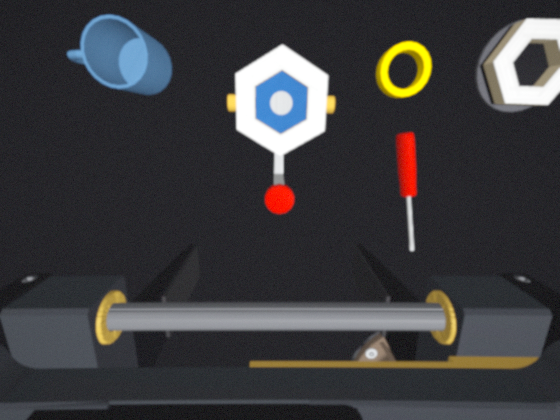

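Request:
servo_tool([
  [-0.31,0.46,3.0,0,0,0],
  [0,0,3.0,0,0,0],
  [0,0,3.0,0,0,0],
  [0,0,3.0,0,0,0],
  [0,0,3.0,0,0,0],
  [0,0,3.0,0,0,0],
  [0,0,2.0,0,0,0],
  [0,0,1.7,0,0,0],
  [0,0,0,0,0,0],
])

```text
clock: 4.6
eef_pos: [446.4, 195.2, 111.5]
tcp_rot: [3.139, 0.004, -0.174]
contact_force: [0.6, -0.4, 0.9]
opening: 95.2
```

Request:
servo_tool([
  [0,0,0,0,0,0],
  [0,0,0,0,0,0],
  [0,0,0,0,0,0],
  [0,0,0,0,0,0],
  [0,0,0,0,0,0],
  [0,0,0,0,0,0],
  [0,0,0,0,0,0],
  [0,0,0,0,0,0],
  [0,0,0,0,0,0],
  [0,0,0,0,0,0],
], hand=0)

```text
clock: 5.43
eef_pos: [447.7, 198.0, 114.1]
tcp_rot: [-3.139, -0.001, -0.173]
contact_force: [-1.8, 41.6, -8.1]
opening: 33.6
```

Run:
```python
from h import *
I,D=env.snapshot('side'); p=env.camera_params('side')
st=env.get_state(); print(st['clock'],st['eef_pos'],st['contact_force'],st['opening'],st['moment'])
W,_=env.snapshot('wrist')
st=env.get_state(); print(st['clock'],st['eef_pos'],st['contact_force'],st['opening'],st['moment'])
u,v=map(int,proj(p,[447,198,150])); a=cv2.resize(I[max(0,v-60):v+60,u-65:u+65],(400,370),interpolation=cv2.INTER_CUBIC)
save('s2.png',np.hstack([a,cv2.resize(W[150:],(400,370))]))
```

```text
5.4833 [447.69707928 198.6737167  114.08192686] [ 1.06769495 18.64971857 -2.4627889 ] 32.96548264842956 [ 2.47790235 -0.01596656  0.05579153]
5.5333 [447.66420035 198.6189553  114.03739437] [-0.22528151 19.92272822 -3.85132918] 33.32024235369248 [2.86646126 0.12040238 0.06416964]
```

View pics/s2.png

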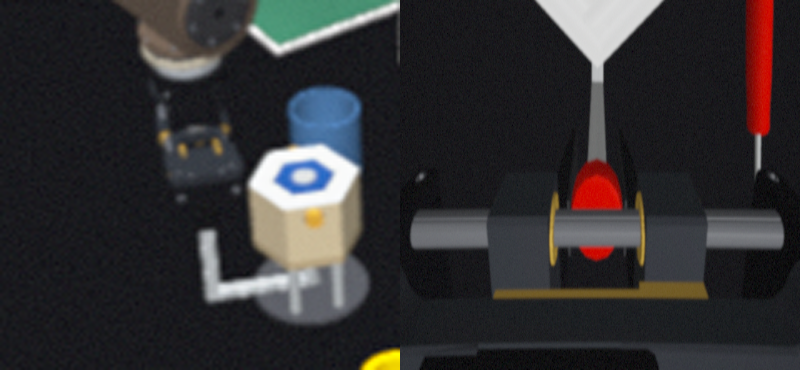

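Request:
servo_tool([
  [0,0,0,0,0,0],
  [0,0,0,0,0,0],
  [0,-0.3,0,0,0,0],
  [0,0,-1.2,0,0,0],
  [0,0,-1.2,0,0,0],
  [0,0,0,0,0,0],
  [0,0,0,0,0,0],
], hand=60)

```text
clock: 6.12
eef_pos: [447.9, 199.7, 138.2]
tcp_rot: [-3.141, -0.001, -0.172]
contact_force: [0.1, -0.5, -1.0]
opening: 56.9
```

Request:
servo_tool([
  [0,0,0,0,0,0],
  [0,0,0,0,0,0],
  [0,0,0,0,0,0],
  [0,0,0,0,0,0],
  [0,0,0,0,0,0],
  [0,0,0,0,0,0],
  [0,0,0,0,0,0],
  [0,0,0,0,0,0],
], hand=0)

```text
clock: 6.78
eef_pos: [447.4, 198.9, 137.6]
tcp_rot: [3.14, 0.001, -0.172]
contact_force: [-0.5, -6.4, -1.0]
opening: 33.5
```

Gripping the knob squarely; a gentle trial lift.

Request:
servo_tool([
  [0,0,-0.3,0,0,0],
  [0,0,-0.3,0,0,0],
  [0,0,-0.3,0,0,0],
  [0,0,-0.3,0,0,0],
  [0,0,0,0,0,0],
])

```text
clock: 7.2
eef_pos: [447.4, 198.9, 149.1]
tcp_rot: [3.14, 0.001, -0.172]
contact_force: [2.0, -5.1, -7.8]
opening: 33.3
```

Run:
```python
from h import *
def meas():
    st=env.get_state(); p=env.camera_params('wrist'); I,D=env.snapshot('wrist'); P=cloud(p,D)
    print(st['eef_pos'],st['contact_force'],st['opening'])
    hsv=cv2.cvtColor(I,cv2.COLOR_RGB2HSV)
    m=(np.hypot(P[...,0]-550,P[...,1]-180)<24)&(P[...,2]>100)
    print('cart top z',np.median(P[m][:,2]),m.sum())
    m=(np.hypot(P[...,0]-447,P[...,1]-198)<20)&(P[...,2]>100)&(P[...,2]<260)&(hsv[...,1]>150)
    print('knob z',np.percentile(P[m][:,2],[50,95]) if m.any() else None)
meas()
```

```text
[447.41575149 198.92667789 149.05388863] [ 2.02210696 -5.11477035 -7.82882774] 33.285372552299684
cart top z 158.36848230374576 9478
knob z [174.35073721 175.68731942]
```

Request:
servo_tool([
  [0,0,-0.4,0,0,0],
  [0,0,-0.4,0,0,0],
  [0,0,-0.4,0,0,0],
  [0,0,-0.4,0,0,0],
  [0,0,-0.4,0,0,0],
  [0,0,-0.4,0,0,0],
  [0,0,-0.4,0,0,0],
  [0,0,-0.4,0,0,0],
  [0,0,-0.4,0,0,0],
  [0,0,-0.2,0,0,0],
  [0,0,-0.2,0,0,0],
  [0,0,0,0,0,0],
])

```text
clock: 8.25
eef_pos: [447.0, 198.9, 188.1]
tcp_rot: [3.139, 0.003, -0.172]
contact_force: [4.2, -3.0, -17.4]
opening: 33.1
```

Request:
servo_tool([
  [0,0,-0.15,0,0,0],
  [0,0,-0.15,0,0,0],
  [0,0,0,0,0,0],
])

```text
clock: 8.5
eef_pos: [446.1, 199.0, 189.8]
tcp_rot: [3.138, 0.006, -0.173]
contact_force: [3.9, -0.0, -30.4]
opening: 33.3
```

Run:
```python
from h import *
st=env.get_state(); p=env.camera_params('wrist'); I,D=env.snapshot('wrist'); P=cloud(p,D)
print(st['eef_pos'],st['contact_force'],st['opening'])
hsv=cv2.cvtColor(I,cv2.COLOR_RGB2HSV)
m=(np.hypot(P[...,0]-550,P[...,1]-180)<24)&(P[...,2]>100)
print('cart top z',np.median(P[m][:,2]),m.sum())
m=(np.hypot(P[...,0]-447,P[...,1]-198)<20)&(P[...,2]>100)&(P[...,2]<260)&(hsv[...,1]>150)
print('knob z',np.percentile(P[m][:,2],[50,95]))
```

```text
[446.06280055 199.03256344 189.81208463] [  3.9364724   -0.03071405 -30.36068906] 33.290520130758416
cart top z 197.05461151202394 9455
knob z [213.01360291 214.11080926]
```

Request:
servo_tool([
  [0,0,0.3,0,0,0],
  [0,0,0,0,0,0],
  [0,0,0,0,0,0],
  [0,0,0,0,0,0],
  [0,0,-3,0,0,0],
  [0,0,-3,0,0,0],
  [0,0,-3,0,0,0],
  [0,0,-3,0,0,0],
  [0,0,0,0,0,0],
  [0,0,0,0,0,0],
  [0,0,0,0,0,0],
], hand=100)

```text
clock: 9.47
eef_pos: [447.4, 199.6, 309.8]
tcp_rot: [3.142, -0.0, -0.172]
contact_force: [-0.9, -0.1, -0.4]
opening: 94.8
```

```bash
cat > hexfit.py <<'E'
from h import *
def hexfit(Q,s):
    """best hexagon (flat-normal angle, centre) from the extents of points"""
    best=None
    for a in np.arange(0,60,.5):
        n=np.array([[np.cos(b),np.sin(b)] for b in np.radians([a,a+60,a+120])])
        pr=Q@n.T; hi=np.percentile(pr,99.7,axis=0); lo=np.percentile(pr,.3,axis=0)
        w=(hi-lo); c=np.linalg.lstsq(n,(hi+lo)/2,rcond=None)[0]
        if best is None or w.sum()<best[0]: best=(w.sum(),a,c,w)
    return best
E
python3 - <<'E'
from hexfit import *
st=env.get_state(); p=env.camera_params('wrist'); I,D=env.snapshot('wrist'); save('w3.png',I); P=cloud(p,D)
print(st['clock'],st['eef_pos'],st['contact_force'],st['opening'],np.degrees(st['tcp_rot']))
m=(np.hypot(P[...,0]-550,P[...,1]-180)<45)&(P[...,2]>190)&(P[...,2]<205); print('cart',np.median(P[m],axis=0),hexfit(P[m][:,:2],56))
m=(np.hypot(P[...,0]-550,P[...,1]-180)<65)&(P[...,2]>144)&(P[...,2]<151); print('rim',np.median(P[m],axis=0),hexfit(P[m][:,:2],98))
hsv=cv2.cvtColor(I,cv2.COLOR_RGB2HSV)
m=(np.hypot(P[...,0]-447,P[...,1]-198)<20)&(P[...,2]>100)&(P[...,2]<260)&(hsv[...,1]>150)
print('knob z',np.percentile(P[m][:,2],[50,95]),P[m].mean(0))
E
```

```text
9.4667 [447.44266368 199.61168227 309.76113588] [-0.90976261 -0.10308391 -0.35361871] 94.80096852271852 [ 1.79999105e+02 -7.92441678e-03 -9.87506413e+00]
cart [550.20271068 179.18550411 196.8262175 ] (np.float64(165.40322795022323), np.float64(19.5), array([549.31552551, 179.36341882]), array([55.07680891, 55.2940235 , 55.03239554]))
rim [546.89839795 180.18433386 147.23284574] (np.float64(291.4137420046369), np.float64(19.0), array([549.38348362, 179.31304788]), array([97.00592335, 97.38900483, 97.01881382]))
knob z [212.92432373 214.1474298 ] [447.93824207 198.30259037 212.62976673]
```

View pics/w3.png

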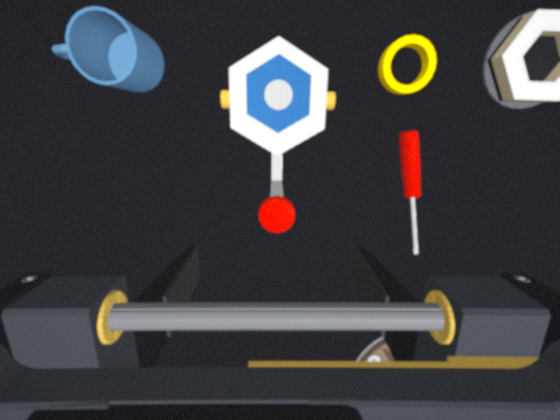

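Request:
servo_tool([
  [3.46,0.08,0,0,0,0],
  [3.46,0.08,0,0,0,0],
  [3.46,0.08,0,0,0,0.5],
  [0,0,0,0,0,0],
  [0,0,3,0,0,0],
  [0,0,3,0,0,0],
  [0,0,3,0,0,0],
  [0,0,3,0,0,0],
  [0,0,2,0,0,0],
  [0,0,1,0,0,0],
  [0,0,0,0,0,0],
  [0,0,0,0,0,0],
])

```text
clock: 10.52
eef_pos: [549.6, 179.6, 160.0]
tcp_rot: [3.141, 0.001, -0.181]
contact_force: [0.3, 0.9, 0.3]
opening: 95.0
```

Request:
servo_tool([
  [0,0,0,0,0,0],
  [0,0,0,0,0,0],
  [0,0,0,0,0,0],
  [0,0,0,0,0,0],
  [0,0,0,0,0,0],
  [0,0,0,0,0,0],
  [0,0,0,0,0,0],
  [0,0,0,0,0,0],
], hand=0)

```text
clock: 11.18
eef_pos: [549.6, 179.5, 160.2]
tcp_rot: [-3.142, -0.0, -0.181]
contact_force: [-0.6, -0.4, 2.5]
opening: 55.9
```

Request:
servo_tool([
  [0,0,-0.4,0,0,0],
  [0,0,-0.6,0,0,0],
  [0,0,-0.8,0,0,0],
  [0,0,-1,0,0,0],
  [0,0,-1.5,0,0,0],
  [0,0,-1.5,0,0,0],
  [0,0,-1.5,0,0,0],
  [0,0,-1.5,0,0,0],
  [0,0,-1.2,0,0,0],
  [0,0,0,0,0,0],
])

```text
clock: 12.02
eef_pos: [550.4, 179.7, 263.4]
tcp_rot: [-3.14, -0.005, -0.181]
contact_force: [0.0, -1.2, -3.7]
opening: 56.1
```

Request:
servo_tool([
  [-0.15,1.5,0,0,0,0],
  [-0.27,3.1,0,0,0,0],
  [-0.27,3.35,0,0,0,0],
  [-0.27,3.35,0,0,0,0],
  [-0.27,3.35,0,0,0,0],
  [-0.27,3.35,0,0,0,0],
  [-0.27,3.35,0,0,0,0],
  [-0.27,3.35,0,0,0,0],
  [-0.27,3.35,0,0,0,0],
  [-0.27,3.35,0,0,0,0],
  [-0.27,3.35,0,0,0,0],
  [-0.27,3.35,0,0,0,0],
])

```text
clock: 13.02
eef_pos: [448.8, -191.2, 259.7]
tcp_rot: [-3.142, 0.001, -0.181]
contact_force: [0.9, -0.1, -3.5]
opening: 56.0
```

Request:
servo_tool([
  [0,2.0,0,0,0,0],
  [0,0,0,0,0,-4.7],
  [0,0,0,0,0,-4.7],
  [0,0,0,0,0,-4.7],
  [0,0,0,0,0,-4.7],
  [0,0,0,0,0,-4.7],
  [0,0,0,0,0,-4.7],
  [0,0,0,0,0,0],
  [0,0,0,0,0,0],
])

```text
clock: 13.77
eef_pos: [446.2, -209.3, 259.7]
tcp_rot: [-3.141, 0.0, 0.308]
contact_force: [0.1, 0.8, -3.8]
opening: 55.5
```

Run:
```python
from hexfit import *
st=env.get_state(); p=env.camera_params('wrist'); I,D=env.snapshot('wrist'); save('w4.png',I); P=cloud(p,D); np.save('w4.npy',P)
print(st['clock'],st['eef_pos'],st['contact_force'],st['opening'],np.degrees(st['tcp_rot']))
m=(np.hypot(P[...,0]-546,P[...,1]+178)<66)&(P[...,2]>31)&(P[...,2]<40); print('stage',m.sum(),np.median(P[m],axis=0),hexfit(P[m][:,:2],104))
for r in env.spot_point('wrist','stage_seat')[:2]:
    u,v=r['xy'][0]*560,r['xy'][1]*420; print(r['conf'],u,v,at_z(p,u,v,14))
```

```text
13.7667 [ 446.18155446 -209.34002411  259.73547665] [ 0.06163163  0.78237975 -3.794462  ] 55.489695959049115 [-1.79979065e+02  2.55470802e-02  1.76696784e+01]
stage 4541 [ 549.65679576 -177.12517606   35.22069127] (np.float64(308.44188490974057), np.float64(48.0), array([ 545.10786151, -178.8553589 ]), array([102.66725025, 103.07418316, 102.7004515 ]))
0.87 274.176 105.0 [ 542.5596072  -176.73329124   14.        ]
```

View pics/w4.png

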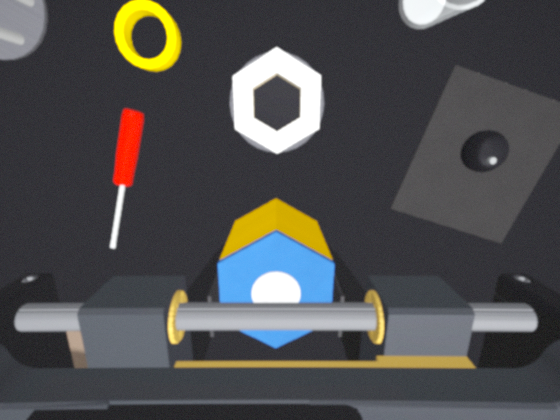

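Request:
servo_tool([
  [2.6,0.03,1,0,0,-0.3],
  [2.6,0.03,2,0,0,0],
  [2.6,0.03,2,0,0,0],
  [2.6,0.03,2.5,0,0,0],
  [0,0,3,0,0,0],
  [0,0,3,0,0,0],
  [0,0,2.5,0,0,0],
  [0,0,1.4,0,0,0],
  [0,0,0,0,0,0],
  [0,0,0,0,0,0],
  [0,0,0,0,0,0],
])

```text
clock: 14.78
eef_pos: [546.5, -178.5, 87.1]
tcp_rot: [3.14, -0.001, 0.316]
contact_force: [0.5, 0.6, -3.3]
opening: 55.7
```

Request:
servo_tool([
  [-0.1,0,0.4,0,0,0],
  [0,0,0.5,0,0,0],
  [0,0,0.5,0,0,0],
  [0,0,0.4,0,0,0],
  [0,0,0.4,0,0,0],
  [0,0,0.3,0,0,0],
  [0,0,0,0,0,0],
])

```text
clock: 15.37
eef_pos: [544.7, -178.4, 60.3]
tcp_rot: [-3.141, 0.001, 0.316]
contact_force: [-0.2, 0.4, -4.5]
opening: 56.2
```

Request:
servo_tool([
  [0,0,0.3,0,0,0],
  [0,0,0.3,0,0,0],
  [0,0,0.3,0,0,0],
  [0,0,0.2,0,0,0],
  [0,0,0.1,0,0,0],
  [0,0,0,0,0,0],
  [0,0,0,0,0,0],
])

```text
clock: 15.95
eef_pos: [545.0, -178.6, 49.0]
tcp_rot: [3.142, 0.0, 0.316]
contact_force: [0.6, 0.3, -4.0]
opening: 55.8
```

Request:
servo_tool([
  [0,0,0.1,0,0,0],
  [0,0,0.1,0,0,0],
  [0,0,0.1,0,0,0],
  [0,0,0,0,0,0],
  [0,0,0,0,0,0],
])

```text
clock: 16.37
eef_pos: [545.1, -178.6, 46.7]
tcp_rot: [3.141, -0.0, 0.316]
contact_force: [-2.9, 1.5, 6.4]
opening: 55.6
```

Request:
servo_tool([
  [0,0,0,0,0,0],
  [0,0,0,0,0,0],
  [0,0,0,0,0,0],
  [0,0,0,0,0,0],
  [0,0,0,0,0,0],
  [0,0,-1.5,0,0,0],
  [0,0,-3,0,0,0],
  [0,0,-3,0,0,0],
  [0,0,-3,0,0,0],
  [0,0,-3,0,0,0],
  [0,0,-3,0,0,0],
  [0,0,-3,0,0,0],
], hand=100)

```text
clock: 17.37
eef_pos: [544.8, -178.4, 242.6]
tcp_rot: [3.141, -0.0, 0.316]
contact_force: [0.4, -0.3, -0.7]
opening: 95.1
```

Request:
servo_tool([
  [-3,0,0,0,0,0],
  [-3,0,0,0,0,0],
  [-3,0,0,0,0,0],
  [-1.5,0,0,0,0,0],
  [0,0,0,0,0,0],
  [0,0,0,0,0,0],
  [0,0,0,0,0,0],
])

```text
clock: 17.95
eef_pos: [446.2, -211.3, 241.1]
tcp_rot: [3.141, -0.001, 0.316]
contact_force: [0.0, -0.1, 0.1]
opening: 95.0
```

Run:
```python
from hexfit import *
st=env.get_state(); p=env.camera_params('wrist'); I,D=env.snapshot('wrist'); save('w5.png',I); P=cloud(p,D)
print(st['clock'],st['eef_pos'],st['contact_force'],st['opening'])
m=(np.hypot(P[...,0]-545,P[...,1]+179)<45)&(P[...,2]>75)&(P[...,2]<120); Q=P[m]; m2=np.abs(Q[:,2]-np.median(Q[:,2]))<4; Q=Q[m2]
A=np.c_[Q[:,:2]-Q[:,:2].mean(0),np.ones(len(Q))]; print('top z, slopes',np.linalg.lstsq(A,Q[:,2],rcond=None)[0],hexfit(Q[:,:2],56))
m=(np.hypot(P[...,0]-545,P[...,1]+179)<66)&(P[...,2]>31)&(P[...,2]<40); print('stage',np.median(P[m],axis=0),hexfit(P[m][:,:2],104))
```

```text
17.95 [ 446.17779255 -211.29296548  241.12196951] [ 0.02954584 -0.08849317  0.14262122] 95.0442114518708
top z, slopes [ 4.15762555e-04 -2.49812457e-04  8.33050735e+01] (np.float64(165.27825783139684), np.float64(46.5), array([ 544.70844042, -178.68171445]), array([55.13725067, 54.94024125, 55.20076592]))
stage [ 545.57607399 -179.26174682   35.23516876] (np.float64(308.71017586540296), np.float64(48.5), array([ 545.16619047, -178.9035442 ]), array([102.82484619, 103.08030954, 102.80502013]))
```

View pics/w5.png

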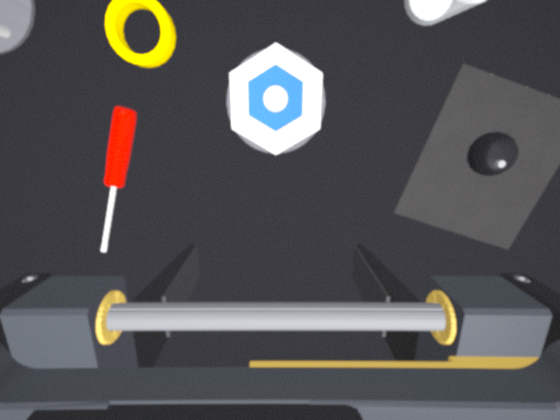

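The cartridge sits at (275,98) in the stage, inside the recess. Its top is 48.1 mm above the rim (48 expected when fully home) and level. The gripper is clear and the bystanders look undisturbed.

```bash
python3 -c "
from h import *
print(env.job_done())"
```

```text
the job is handed in; nothing more can be done
None
```

The cartridge is fully home and upright in the counting stage, the gripper is open and clear, and I handed the job in at about 18 s of the 64 s allowed.

**Rod:** I pulled the red knob up until it hit its end stop. The knob top rose from 164 mm to about 214 mm, and the pull jumped to 30 N.

**Move:** I gripped the cartridge on its flats and lifted it out. I then turned it about 28° and lowered it into the recess until it touched the floor with about 10 N.

**Last checks:**
- **Height:** the cartridge top is 48.1 mm above the stage rim, where 48 mm means fully home.
- **Tilt and centring:** it stands level, within about 0.05°, and about 0.5 mm off the recess centre. Its turn is about 2° off the stage's by the camera fit, which is within the recess play.
- **Bystanders:** those in the last wrist picture look undisturbed. I did not take a final overall picture of the others.

**What went wrong:** my first try to grip the stem below the knob failed, because the straight fingers closed on the knob instead. The wrist force briefly read 41.6 N sideways, which is above the 40 N limit for the arm or gripper body pressing on something. The contact was on the fingers, so it may not count against that limit. I reopened, re-centred and pulled by the knob itself, which held without slipping.

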